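# Find the linear slide that binds and reject it

### The job

Two linear slides lie in the holders on the bench. First push both carriages away from the robot along their rails, each as far as it will go, and leave them there; one will run to the far end, the other binds and stops short. Then put the whole slide that binds flat and upright into the shallow grey reject tray, and leave the good one in its holder with its carriage still at the far end.

Things in the scene. Friction and masses are not known exactly. Their poses are not given: they have to be found in the camera images.
- slide_a_grip (a point): centre of the upright lug on the steel carriage of one of two identical-looking metal slides, loose in its nest. Lug: 26 mm along the rail (x, pointing away from the home end), 22 mm across (y, grasp it so), 36 mm high; its top is 14 mm above this point, the carriage block (40 x 36 mm) 21 mm below, the slide's underside 48 mm below. The whole slide (0.75 kg) may be lifted by it.
- slide_b_grip (a point): centre of the upright lug on the steel carriage of one of two identical-looking metal slides, loose in its nest. Lug: 26 mm along the rail (x, pointing away from the home end), 22 mm across (y, grasp it so), 36 mm high; its top is 14 mm above this point, the carriage block (40 x 36 mm) 21 mm below, the slide's underside 48 mm below. The whole slide (0.75 kg) may be lifted by it.
- slide_a_carriage (a joint): carriage travel of slide_a along its rail, m: 0 at the home end (robot's side, 40 mm before the rail's middle), 0.080 at the far stop. Moves with about 2 N, stays where left. One slide runs the whole way; the other stops dead before half-way: only moving them tells which. 10 N is plenty; a harder push on a stopped carriage may tip the slide out of its nest.
- slide_b_carriage (a joint): carriage travel of slide_b along its rail, m: 0 at the home end (robot's side, 40 mm before the rail's middle), 0.080 at the far stop. Moves with about 2 N, stays where left. One slide runs the whole way; the other stops dead before half-way: only moving them tells which. 10 N is plenty; a harder push on a stopped carriage may tip the slide out of its nest.
- nest_a: fixed low grey holder in which slide_a (steel base and rail 140 x 34 mm, 20 mm high at the end stops) lies loosely; outside 160 x 52 mm, floor 4 mm thick, walls 14 mm high, open above. Origin at the centre of its underside, below the middle of the rail; x along the rail, z up.
- nest_b: fixed low grey holder in which slide_b (steel base and rail 140 x 34 mm, 20 mm high at the end stops) lies loosely; outside 160 x 52 mm, floor 4 mm thick, walls 14 mm high, open above. Origin at the centre of its underside, below the middle of the rail; x along the rail, z up.
- tray: reject tray: fixed shallow open grey tray, 210 mm along its x, 130 mm along its y, 28 mm high, walls and floor 4 mm thick. Origin at the centre of its underside, z up. A slide laid along the tray's x has about 30 mm to spare at each end and 40 mm at each side.
There are look-alikes about, which are no part of the job. What is shaped like the part that bears slide_a_grip but purple is not meant.

How it is judged (in metres and radians):
On the way:
1. both carriages stand as far along their rails as they will go, both slides still in their holders (value of joint slide_a_carriage above 0.07 m and value of joint slide_b_carriage above 0.026 m and z of slide_a_grip in the frame of nest_a below 0.062 m and z of slide_b_grip in the frame of nest_b below 0.062 m and horizontal distance between slide_b_grip and nest_b below 0.06 m), for 0.2 s.
At the end, for the whole second after the job is handed in: The slide that binds lies flat and upright on the floor of the reject tray, wholly inside its walls (lug's height within 6 mm, tilt under 0.1 rad); the good slide lies flat in its own holder with its carriage within 10 mm of the far end; everything at rest (value of joint slide_a_carriage above 0.07 m and x of slide_a_grip in the frame of nest_a between 0.022 and 0.052 m and y of slide_a_grip in the frame of nest_a between -0.01 and 0.01 m and z of slide_a_grip in the frame of nest_a between 0.046 and 0.058 m and angle between each of slide_a_grip, slide_b_grip's own z axis and vertical below 0.1 rad and x of slide_b_grip in the frame of tray between -0.085 and 0.085 m and y of slide_b_grip in the frame of tray between -0.055 and 0.055 m and z of slide_b_grip in the frame of tray between 0.046 and 0.058 m and velocity of joint slide_a_carriage below 0.01 m/s); the robot touches nothing.
It also fails if it takes over 54 s, if anything falls off the work surface, if the arm or the gripper's body presses on something with over 40 N, if the wrist force passes 120 N, or if a joint passes its speed limit or range.

### The arm

A 6-joint arm with a two-finger parallel gripper is mounted at the origin on a cart in front of the work surface, level with it; the furniture and walls round the work are solid. World frame = base frame: x ahead of the robot, y to its left, z up, the work surface at z = 0. Lengths are in mm, angles in degrees, forces in N, time in s.
With the tool pointing down it reaches from about 300 to 775 mm from the base axis. Payload 14.6 kg.
Tool frame: the origin (TCP) lies midway between the tips of the shut fingers; the grasp point (between the pads) lies 19 mm behind it; z points along the fingers, y is the direction in which the jaws open and shut (so a half turn about z gives the same grasp; the last joint's range is limited). The gripper opens to 85 mm and grips with 20 to 120 N. Pads are 22 mm wide; open, the fingers measure 114 mm over their backs; the gripper's body (76 mm by 85 mm) begins 54 mm behind the grasp point. The pads swing forward as they close: fully open they stand 13 mm farther back than shut.
Start: joints at [70.382, 17.183, 87.147, -0, 75.671, -3.816], TCP at [149.772, 529.205, 231.281] pointing down, gripper open.
Joint ranges: [-173.82, 173.82], [-45.26, 126.66], [13.44, 144.39], [-59.66, 239.66], [0, 175.72], [-146.38, 146.38]. Speed limits (degrees/s): [127.2, 127.2, 147.25, 180, 180, 180].

### API

Orientations are given as a 3x3 rotation matrix whose columns are the frame's x, y, z axes.
In Python, from cell import * gives the robot as it stands. The module is installed in compiled form; this text tells all that it offers.
- The arm moves only by the tool arm_command, never from a script. Its argument "motion" is a list of rows, each an object with "xyz": the shift along the tool's x, y, z in cm, a list of three; "rot": the turn, a rotation vector about the tool's x, y, z in degrees, a list of three; "hand": the finger opening in cm, from 0 to 8.54. A call has 1 to 20 rows; each row is the pose to reach, as a shift and turn from the pose commanded when the call began, along the tool's axes at that moment; what a row does not reach only later rows make up. A row lasts 1/10 s, in which the tool goes at most 50 mm and 8.59 degrees, less where a joint would pass 70% of its speed; a pose out of reach is approached as far as the arm can. A call with a gripper value outside its range is refused whole. The fingers move at their own pace and stop on an object; "grip_force" is the grip in N (left out, the last holds). Time passes only in rows, so rows that repeat a pose let the fingers close. It gives the time, the measured TCP pose, the force and the opening at its end, in the units of the state.
- get_state(): the state, without advancing time (a new reading comes with each control period).
- snapshot(name): name is "scene" or "top" or "wrist"; returns (picture, depth): 480x640x3 uint8, red, green, blue; 480x640 float32, mm along the optical axis (not along the pixel's ray), 0 where there is no reading.
- get_calibration(name): a dict with "intrinsics" (3x3 intrinsics, pixels), "R" (3x3) and "t" (3): a world point X has camera coordinates R X + t. Camera axes: x right, y down, z forward; pixel columns grow to the right and rows downward; lengths in mm; the calibration is good to about 2 mm. A picture is of the moment at which its call begins: read the wrist's pose just before it. get_calibration takes no time and is no camera call; for the wrist camera it gives the pose at the moment of the call.
- finish_job(): hands the job in, once; it reports no verdict.
The state is a dict: "time_s": time; "qpos": joint angles; "joint_velocities": joint speeds; "joint_torque": joint torques, N m; "eef_pos": TCP position; "ee_rot": TCP orientation; "wrist_force": force on the tool from outside, world axes, zero at the start; "moment": the same for the moment, N m; "grip_width": finger opening in mm.
Only numpy, scipy, OpenCV 4.12 (cv2) and the standard library are available. Lean on these libraries where they do the work, as an engineer would, in place of code of your own. Each camera call takes 0.05 s, during which the arm holds its last target.

## Working session

There is one attempt and no reset: what is moved stays moved. The work goes in short steps, Python scripts to look and compute and a tool call to move; the robot and the scene stay as the last step left them, time stands still between calls to the robot, and variables do not carry over. Pictures are saved under pics/ and viewed, and the job is handed in when it is done.

Besides the shell and the picture viewer there is one more tool, called after "Call:" as name(argument=value, ...) on one line, values as JSON. arm_command: Moves the arm, as the interface text tells. Its arguments: {"type":"object","properties":{"motion":{"type":"array","items":{"type":"object","properties":{"xyz":{"type":"array","items":{"type":"number"}},"rot":{"type":"array","items":{"type":"number"}},"hand":{"type":"number"}}}},"grip_force":{"type":"number"}},"required":["motion"]}

```bash
mkdir -p pics; python3 - <<'E'
from cell import *
import cv2,numpy as np
s=get_state(); print(s)
for n in ["scene","top"]:
    p,d=snapshot(n); c=get_calibration(n); np.savez(f"{n}.npz",p=p,d=d,K=c["intrinsics"],R=c["R"],t=c["t"])
    cv2.imwrite(f"pics/{n}0.png",p[:,:,::-1]); print(n,c)
E
```

```text
{'time_s': 0.0, 'qpos': array([ 7.03840297e+01,  1.72170553e+01,  8.71802730e+01,  1.02118627e-03,
        7.56711113e+01, -3.81425952e+00]), 'joint_velocities': array([ 0.01984864,  0.02336313,  0.00428007, -0.08194404,  0.08797887,
       -0.10360647]), 'joint_torque': array([-1.22118294e-03, -5.43520367e+01, -3.61780965e+01, -1.50612677e-04,
        4.13416114e-03,  9.30100583e-07]), 'eef_pos': array([149.67416486, 528.99734797, 230.70786019]), 'ee_rot': array([[-9.62208639e-01,  2.72312983e-01, -4.17275291e-04],
       [ 2.72313285e-01,  9.62207993e-01, -1.11937394e-03],
       [ 9.66855632e-05, -1.19070088e-03, -9.99999286e-01]]), 'wrist_force': array([-0.08866565,  0.50421872, -0.54975067]), 'moment': array([ 0.01546576, -0.0072822 , -0.00712247]), 'grip_width': 85.33948956416815}
scene {'intrinsics': array([[466.21025879,   0.        , 323.06392057],
       [  0.        , 466.21025879, 237.12438099],
       [  0.        ,   0.        ,   1.        ]]), 'R': array([[-5.97714246e-01, -8.01709004e-01, -5.93479247e-04],
       [-3.68699560e-01,  2.75541190e-01, -8.87771191e-01],
       [ 7.11897685e-01, -5.30414673e-01, -4.60284652e-01]]), 't': array([329.65858492, 271.06968934, 439.45946171])}
top {'intrinsics': array([[563.508758  ,   0.        , 315.19847584],
       [  0.        , 563.508758  , 241.61016434],
       [  0.        ,   0.        ,   1.        ]]), 'R': array([[ 0.00798789, -0.99684204, -0.07900722],
       [-0.98926485,  0.0036514 , -0.14608804],
       [ 0.14591519,  0.07932601, -0.98611163]]), 't': array([ -26.49920879,  614.00649741, 1127.22919123])}
```

View pics/scene0.png

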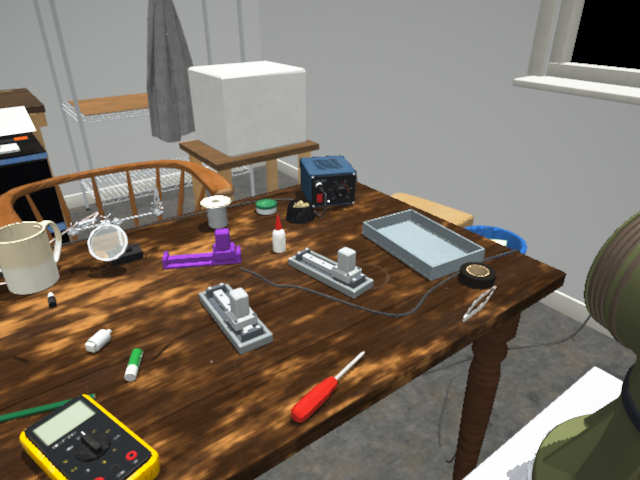

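View pics/top0.png

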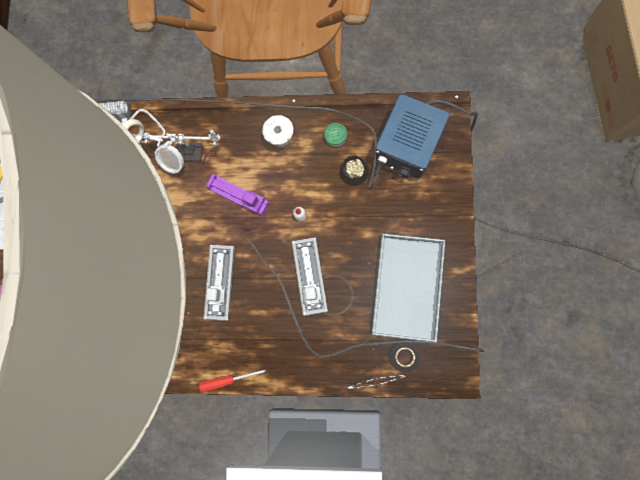

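The top view shows two grey slides, at about (218,282) and (309,277), and the tray at (409,287). The purple look-alike is at (238,195), so I'll leave it out. Next I'll measure the poses from depth.

```bash
cat > h.py <<'E'
import numpy as np,cv2
def cloud(n):
    z=np.load(n+".npz"); d=z["d"].astype(float); K=z["K"]
    v,u=np.mgrid[:480,:640]
    P=np.stack([(u-K[0,2])/K[0,0]*d,(v-K[1,2])/K[1,1]*d,d],-1)
    X=(P-z["t"])@z["R"]; X[d==0]=np.nan
    return X,z["p"]
def rect(X,m):
    p=X[m][:,:2].astype(np.float32); return cv2.minAreaRect(p)
E
python3 - <<'E'
from h import *
X,p=cloud("top")
big=cv2.resize(p[220:350,190:460],None,fx=2.9,fy=2.9,interpolation=cv2.INTER_CUBIC); cv2.imwrite("pics/crop0.png",big[:,:,::-1])
def comp(u0,u1,v0,v1,lo,hi,name):
    m=np.zeros((480,640),bool); m[v0:v1,u0:u1]=1
    m&=(X[:,:,2]>lo)&(X[:,:,2]<hi)
    n,l,st,c=cv2.connectedComponentsWithStats(m.astype(np.uint8)); k=1+st[1:,4].argmax(); m=l==k
    (cx,cy),wh,a=rect(X,m); print(name,"n",m.sum(),"c",round(cx,1),round(cy,1),"wh",np.round(wh,1),"a",round(a,1),"zmed",np.median(X[m][:,2]).round(1),"zmax",X[m][:,2].max().round(1))
for nm,r in dict(L=(195,245,235,330),R=(285,335,230,325)).items():
    comp(*r,6,80,nm+" all"); comp(*r,55,90,nm+" lug");comp(*r,24,52,nm+" blk")
comp(365,455,225,350,10,60,"tray wall"); 
m=np.zeros((480,640),bool);m[200:230,330:345]=1;print("table z",np.nanmedian(X[m][:,2]))
print("tray floor",np.nanmedian(X[280:300,400:420,2]))
print("obstacle left top", X[240,100], X[300,170])
for u,v,nm in [(299,214,'glue'),(238,195,'purple'),(258,205,'purplelug'),(404,356,'tape')]: print(nm,X[v,u].round(0))
E
```

```text
L all n 1725 c 532.7 183.9 wh [ 53.2 159.5] a 87.0 zmed 15.1 zmax 70.0
L lug n 139 c 503.7 184.9 wh [24.7 22.8] a 1.4 zmed 64.7 zmax 70.0
L blk n 198 c 503.8 184.7 wh [35.9 40.1] a 86.5 zmed 31.0 zmax 51.8
R all n 1712 c 546.4 -10.6 wh [160.3  52.4] a 9.5 zmed 15.1 zmax 69.2
R lug n 140 c 507.2 -17.3 wh [25.9 22.3] a 9.0 zmed 64.5 zmax 69.2
R blk n 195 c 506.8 -17.3 wh [40.  36.1] a 10.2 zmed 31.3 zmax 49.8
tray wall n 831 c 522.4 -217.8 wh [130.3 211.4] a 83.8 zmed 26.6 zmax 34.1
table z -0.3721885282384946
tray floor 3.866072091861256
obstacle left top [483.64098757   9.77830501 933.59708419] [458.66710356   8.24443909 831.02188009]
glue [673.   9.  44.]
purple [721. 146.  18.]
purplelug [697. 100.  26.]
tape [ 380. -208.   -2.]
```

View pics/crop0.png

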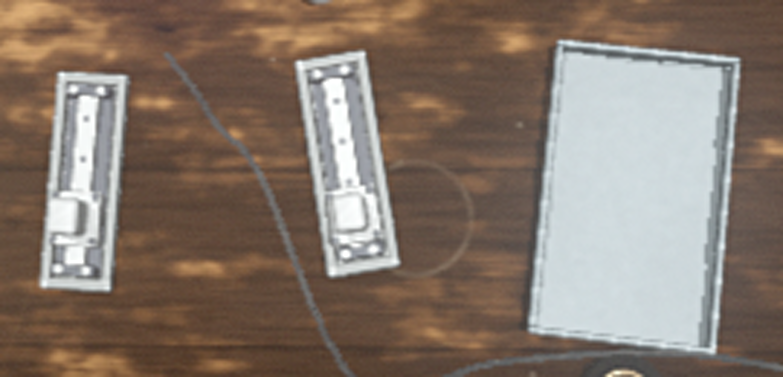

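The crop confirms both steel slides. The left one has its rail axis at −3° and its lug at (504,185). The right one is at +9.5° with its lug at (507,−17). The tray is at (522,−218), axis −6.2°. I'll write a planning helper.

```bash
cat > plan.py <<'E'
import numpy as np
from scipy.spatial.transform import Rotation as Ro
def toolR(axdeg):  # tool down, y across rail(left of axis), x = -axis
    a=np.radians(axdeg); ax=np.array([np.cos(a),np.sin(a),0]); z=np.array([0,0,-1.])
    y=np.cross([0,0,1],ax); x=np.cross(y,z); return np.stack([x,y,z],1)
def rel(p0,R0,p1,R1):
    return (R0.T@(np.array(p1)-p0)/10).round(2), np.degrees(Ro.from_matrix(R0.T@R1).as_rotvec()).round(2)
def along(c,axdeg,s,z,t=0):
    a=np.radians(axdeg); return np.array([c[0]+s*np.cos(a)-t*np.sin(a),c[1]+s*np.sin(a)+t*np.cos(a),z])
E
python3 - <<'E'
from plan import *; from cell import *
s=get_state(); p0=s["eef_pos"];R0=s["ee_rot"]; p0=np.array([149.772,529.205,231.281])
for z in (200,90,38): print(along((503.7,184.9),-3,-36,z),rel(p0,R0,along((503.7,184.9),-3,-36,z),toolR(-3)))
E
```

```text
[467.74933675 186.78409442 200.        ] (array([-39.92, -24.29,   3.15]), array([-6.00e-02, -1.00e-02, -1.28e+01]))
[467.74933675 186.78409442  90.        ] (array([-39.92, -24.27,  14.15]), array([-6.00e-02, -1.00e-02, -1.28e+01]))
[467.74933675 186.78409442  38.        ] (array([-39.92, -24.27,  19.35]), array([-6.00e-02, -1.00e-02, -1.28e+01]))
```

Call:
arm_command(motion=[{"xyz": [-39.9,-24.3,3.1],"rot": [0,0,-12.8],"hand": 0},{"xyz": [-39.9,-24.3,3.1],"rot": [0,0,-12.8],"hand": 0},{"xyz": [-39.9,-24.3,3.1],"rot": [0,0,-12.8],"hand": 0},{"xyz": [-39.9,-24.3,3.1],"rot": [0,0,-12.8],"hand": 0},{"xyz": [-39.9,-24.3,3.1],"rot": [0,0,-12.8],"hand": 0},{"xyz": [-39.9,-24.3,3.1],"rot": [0,0,-12.8],"hand": 0},{"xyz": [-39.9,-24.3,3.1],"rot": [0,0,-12.8],"hand": 0},{"xyz": [-39.9,-24.3,3.1],"rot": [0,0,-12.8],"hand": 0},{"xyz": [-39.9,-24.3,3.1],"rot": [0,0,-12.8],"hand": 0},{"xyz": [-39.9,-24.3,3.1],"rot": [0,0,-12.8],"hand": 0},{"xyz": [-39.9,-24.3,3.1],"rot": [0,0,-12.8],"hand": 0},{"xyz": [-39.9,-24.3,14.1],"rot": [0,0,-12.8],"hand": 0},{"xyz": [-39.9,-24.3,14.1],"rot": [0,0,-12.8],"hand": 0},{"xyz": [-39.9,-24.3,14.1],"rot": [0,0,-12.8],"hand": 0}])

```text
time_s: 1.5
eef_pos: [464.5, 186.5, 85.9]
ee_rot: [[-0.999, 0.052, -0.008], [0.052, 0.999, -0.002], [0.007, -0.003, -1.0]]
wrist_force: [0.7, -0.2, 1.0]
grip_width: 0.2
```

Call:
arm_command(motion=[{"xyz": [0,0,2.6],"rot": [0,0,0],"hand": 0},{"xyz": [0,0,5.2],"rot": [0,0,0],"hand": 0},{"xyz": [0,0,5.2],"rot": [0,0,0],"hand": 0},{"xyz": [0,0,5.2],"rot": [0,0,0],"hand": 0}])

```text
time_s: 1.9
eef_pos: [468.0, 187.3, 39.9]
ee_rot: [[-0.999, 0.052, 0.001], [0.052, 0.999, 0.0], [-0.001, 0.0, -1.0]]
wrist_force: [-0.3, 0.2, 0.3]
grip_width: 0.0
```

```bash
python3 - <<'E'
from cell import *
import cv2
p,d=snapshot("top");cv2.imwrite("pics/t1.png",cv2.resize(p[220:350,180:350],None,fx=4,fy=4)[:,:,::-1])
s=get_state();print(s["eef_pos"],s["ee_rot"].round(3).tolist(),s["wrist_force"])
E
```

```text
[468.32543898 187.3293469   40.27657526] [[-0.999, 0.052, 0.002], [0.052, 0.999, 0.001], [-0.002, 0.001, -1.0]] [-0.85354741 -0.15835946  0.26167429]
```

View pics/t1.png

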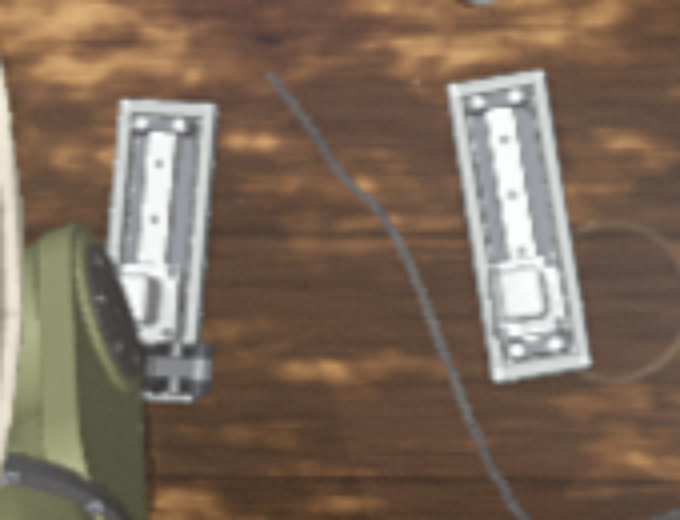

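Call:
arm_command(motion=[{"xyz": [-0.7,0,0],"rot": [0,0,0],"hand": 0},{"xyz": [-1.4,0,0],"rot": [0,0,0],"hand": 0},{"xyz": [-1.8,0,0],"rot": [0,0,0],"hand": 0},{"xyz": [-2.2,0,0],"rot": [0,0,0],"hand": 0},{"xyz": [-2.2,0,0],"rot": [0,0,0],"hand": 0}])

```text
time_s: 2.45
eef_pos: [490.0, 185.5, 38.3]
ee_rot: [[-0.999, 0.053, 0.0], [0.053, 0.999, 0.0], [-0.0, 0.0, -1.0]]
wrist_force: [0.4, -0.2, -0.2]
grip_width: -0.3
```

Call:
arm_command(motion=[{"xyz": [-0.3,0,0],"rot": [0,0,0],"hand": 0},{"xyz": [-0.3,0,0],"rot": [0,0,0],"hand": 0}])

```text
time_s: 2.65
eef_pos: [492.7, 185.3, 38.2]
ee_rot: [[-0.999, 0.052, -0.0], [0.052, 0.999, -0.0], [0.0, -0.0, -1.0]]
wrist_force: [0.5, 0.4, 0.1]
grip_width: 0.4
```

Call:
arm_command(motion=[{"xyz": [-0.3,0,0],"rot": [0,0,0],"hand": 0},{"xyz": [-0.3,0,0],"rot": [0,0,0],"hand": 0}])

```text
time_s: 2.85
eef_pos: [495.7, 185.2, 38.2]
ee_rot: [[-0.999, 0.052, 0.0], [0.052, 0.999, -0.0], [-0.0, -0.0, -1.0]]
wrist_force: [0.1, 0.3, -0.6]
grip_width: 0.1
```

```bash
python3 - <<'E'
from cell import *
import cv2
p,d=snapshot("top");cv2.imwrite("pics/t2.png",cv2.resize(p[220:350,180:350],None,fx=4,fy=4)[:,:,::-1])
p,d=snapshot("wrist");cv2.imwrite("pics/w2.png",p[:,:,::-1])
E
```

```text
(no output)
```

View pics/t2.png

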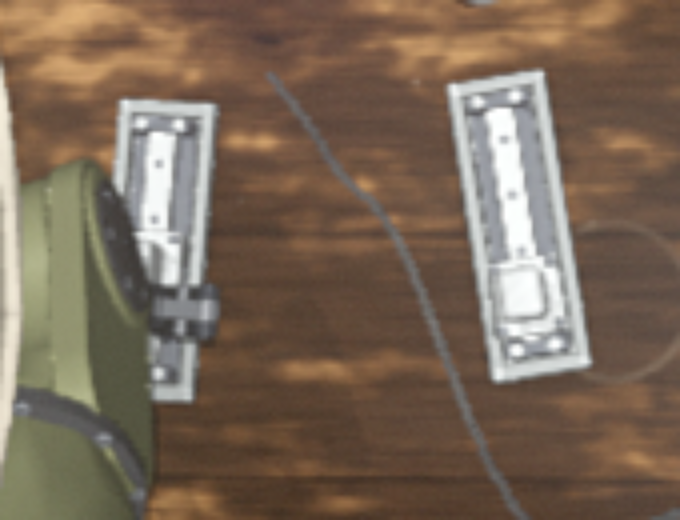

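View pics/w2.png

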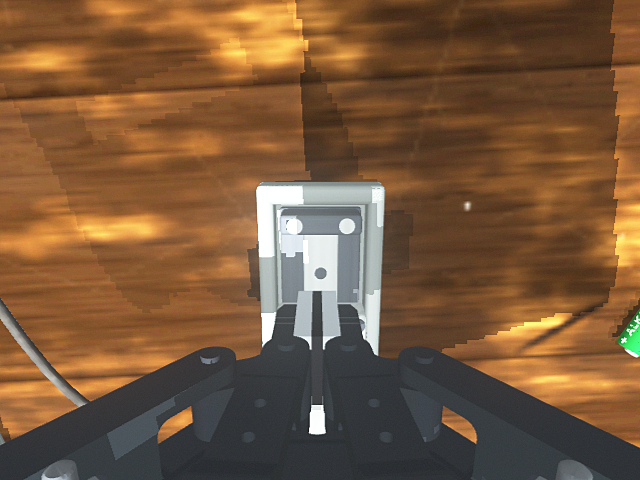

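The carriage is moving (its block's front edge went from row 264 to 232 in the crop). I'll keep stepping gently.

Call:
arm_command(motion=[{"xyz": [-0.2,0,0],"rot": [0,0,0],"hand": 0},{"xyz": [-0.3,0,0],"rot": [0,0,0],"hand": 0}])

```text
time_s: 3.15
eef_pos: [498.5, 185.1, 38.3]
ee_rot: [[-0.999, 0.052, -0.0], [0.052, 0.999, -0.0], [0.0, -0.0, -1.0]]
wrist_force: [-2.3, -0.2, 1.3]
grip_width: -0.2
```

Call:
arm_command(motion=[{"xyz": [-0.2,0,0],"rot": [0,0,0],"hand": 0},{"xyz": [-0.3,0,0],"rot": [0,0,0],"hand": 0}])

```text
time_s: 3.35
eef_pos: [501.6, 184.9, 38.3]
ee_rot: [[-0.999, 0.052, -0.0], [0.052, 0.999, -0.0], [0.0, -0.0, -1.0]]
wrist_force: [-1.5, 0.8, 1.2]
grip_width: 0.1
```

Call:
arm_command(motion=[{"xyz": [-0.2,0,0],"rot": [0,0,0],"hand": 0},{"xyz": [-0.3,0,0],"rot": [0,0,0],"hand": 0}])

```text
time_s: 3.55
eef_pos: [504.7, 184.8, 38.3]
ee_rot: [[-0.999, 0.052, 0.0], [0.052, 0.999, 0.0], [-0.0, 0.0, -1.0]]
wrist_force: [-2.0, 0.5, 1.1]
grip_width: 0.4
```

Call:
arm_command(motion=[{"xyz": [-0.2,0,0],"rot": [0,0,0],"hand": 0},{"xyz": [-0.3,0,0],"rot": [0,0,0],"hand": 0}])

```text
time_s: 3.75
eef_pos: [507.6, 184.6, 38.3]
ee_rot: [[-0.999, 0.052, 0.0], [0.052, 0.999, 0.0], [-0.0, 0.0, -1.0]]
wrist_force: [-2.5, 0.7, 0.6]
grip_width: -0.3
```

Call:
arm_command(motion=[{"xyz": [-0.2,0,0],"rot": [0,0,0],"hand": 0},{"xyz": [-0.3,0,0],"rot": [0,0,0],"hand": 0}])

```text
time_s: 3.95
eef_pos: [510.7, 184.5, 38.3]
ee_rot: [[-0.999, 0.052, 0.0], [0.052, 0.999, 0.0], [-0.0, 0.0, -1.0]]
wrist_force: [-1.9, 1.4, 1.2]
grip_width: -0.1
```

Call:
arm_command(motion=[{"xyz": [-0.2,0,0],"rot": [0,0,0],"hand": 0},{"xyz": [-0.3,0,0],"rot": [0,0,0],"hand": 0}])

```text
time_s: 4.15
eef_pos: [513.6, 184.3, 38.3]
ee_rot: [[-0.999, 0.052, -0.0], [0.052, 0.999, 0.0], [0.0, 0.0, -1.0]]
wrist_force: [-1.7, 0.6, 1.2]
grip_width: -0.1
```

Call:
arm_command(motion=[{"xyz": [-0.2,0,0],"rot": [0,0,0],"hand": 0},{"xyz": [-0.3,0,0],"rot": [0,0,0],"hand": 0}])

```text
time_s: 4.35
eef_pos: [516.6, 184.2, 38.3]
ee_rot: [[-0.999, 0.052, -0.0], [0.052, 0.999, -0.0], [0.0, -0.0, -1.0]]
wrist_force: [-2.2, 1.7, 0.5]
grip_width: -0.1
```

```bash
python3 - <<'E'
from cell import *
import cv2
p,d=snapshot("top");cv2.imwrite("pics/t3.png",cv2.resize(p[220:350,180:350],None,fx=4,fy=4)[:,:,::-1])
E
```

```text
(no output)
```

View pics/t3.png

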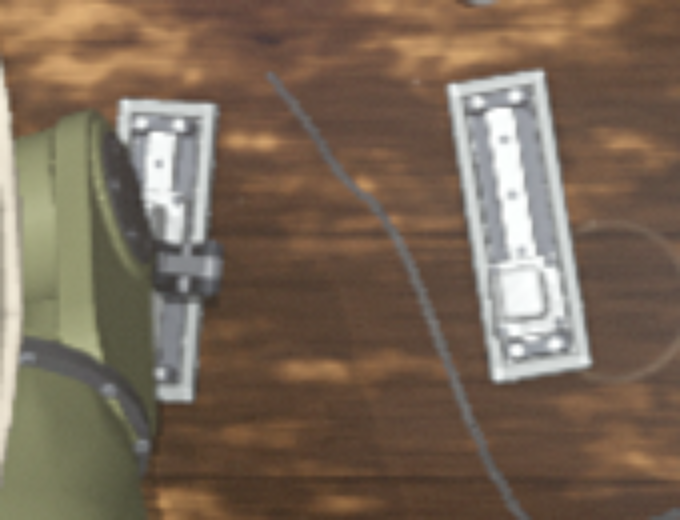

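The left carriage is past half-way and its base hasn't moved, so the left slide is the good one. I'll run it to the far end.

Call:
arm_command(motion=[{"xyz": [-0.7,0,0],"rot": [0,0,0],"hand": 0},{"xyz": [-1.4,0,0],"rot": [0,0,0],"hand": 0},{"xyz": [-2.0,0,0],"rot": [0,0,0],"hand": 0},{"xyz": [-2.5,0,0],"rot": [0,0,0],"hand": 0},{"xyz": [-2.5,0,0],"rot": [0,0,0],"hand": 0}])

```text
time_s: 4.9
eef_pos: [542.3, 182.7, 38.3]
ee_rot: [[-0.999, 0.053, 0.001], [0.053, 0.999, 0.0], [-0.001, 0.0, -1.0]]
wrist_force: [-0.6, 1.3, -0.5]
grip_width: -0.2
```

Call:
arm_command(motion=[{"xyz": [-0.1,0,0],"rot": [0,0,0],"hand": 0},{"xyz": [-0.2,0,0],"rot": [0,0,0],"hand": 0}])

```text
time_s: 5.1
eef_pos: [543.3, 182.7, 38.3]
ee_rot: [[-0.999, 0.052, -0.0], [0.052, 0.999, -0.0], [0.0, -0.0, -1.0]]
wrist_force: [-3.2, -1.0, 2.3]
grip_width: -0.1
```

Call:
arm_command(motion=[{"xyz": [-0.1,0,0],"rot": [0,0,0],"hand": 0},{"xyz": [-0.2,0,0],"rot": [0,0,0],"hand": 0}])

```text
time_s: 5.3
eef_pos: [545.3, 182.6, 38.3]
ee_rot: [[-0.999, 0.052, -0.0], [0.052, 0.999, -0.0], [0.0, -0.0, -1.0]]
wrist_force: [-0.7, -0.9, 0.5]
grip_width: 0.1
```

Call:
arm_command(motion=[{"xyz": [-0.1,0,0],"rot": [0,0,0],"hand": 0},{"xyz": [-0.2,0,0],"rot": [0,0,0],"hand": 0}])

```text
time_s: 5.5
eef_pos: [547.4, 182.5, 38.3]
ee_rot: [[-0.999, 0.052, -0.0], [0.052, 0.999, -0.0], [0.0, -0.0, -1.0]]
wrist_force: [-5.5, -0.6, 2.5]
grip_width: -0.0
```

Call:
arm_command(motion=[{"xyz": [-0.1,0,0],"rot": [0,0,0],"hand": 0},{"xyz": [-0.1,0,0],"rot": [0,0,0],"hand": 0}])

```text
time_s: 5.7
eef_pos: [548.3, 182.5, 38.3]
ee_rot: [[-0.999, 0.052, -0.0], [0.052, 0.999, -0.0], [0.0, -0.0, -1.0]]
wrist_force: [-4.1, 0.4, 2.9]
grip_width: -0.2
```

Call:
arm_command(motion=[{"xyz": [1.5,0,0],"rot": [0,0,0],"hand": 0},{"xyz": [1.5,0,-3],"rot": [0,0,0],"hand": 0},{"xyz": [1.5,0,-7],"rot": [0,0,0],"hand": 0},{"xyz": [1.5,0,-7],"rot": [0,0,0],"hand": 0}])

```text
time_s: 6.1
eef_pos: [535.9, 184.0, 113.5]
ee_rot: [[-0.999, 0.052, 0.009], [0.052, 0.999, 0.002], [-0.008, 0.003, -1.0]]
wrist_force: [0.4, 0.3, 0.3]
grip_width: -0.3
```

```bash
python3 - <<'E'
from plan import *; from cell import *
s=get_state(); p0=s["eef_pos"];R0=s["ee_rot"]; print(p0)
for z in (110,80,38): print(along((507.2,-17.3),9.5,-36,z),rel(p0,R0,along((507.2,-17.3),9.5,-36,z),toolR(9.5)))
E
```

```text
[535.89016064 183.97584326 113.45619624]
[471.69371834 -23.24171381 110.        ] (array([  5.33, -21.03,   0.24]), array([  0.1,   0.5, -12.5]))
[471.69371834 -23.24171381  80.        ] (array([  5.36, -21.04,   3.24]), array([  0.1,   0.5, -12.5]))
[471.69371834 -23.24171381  38.        ] (array([  5.39, -21.05,   7.44]), array([  0.1,   0.5, -12.5]))
```

```bash
python3 - <<'E'
from plan import *; from cell import *
print(rel(np.array([533.3,183.3,108.3]),toolR(-3),along((507.2,-17.3),9.5,-36,38),toolR(9.5)))
p,d=snapshot("top"); c=get_calibration("top"); np.savez("top1.npz",p=p,d=d,K=c["intrinsics"],R=c["R"],t=c["t"])
E
```

```text
(array([  5.07, -20.95,   7.03]), array([  0. ,   0. , -12.5]))
```

Call:
arm_command(motion=[{"xyz": [5.1,-21,0],"rot": [0,0,-12.5],"hand": 0},{"xyz": [5.1,-21,0],"rot": [0,0,-12.5],"hand": 0},{"xyz": [5.1,-21,0],"rot": [0,0,-12.5],"hand": 0},{"xyz": [5.1,-21,0],"rot": [0,0,-12.5],"hand": 0},{"xyz": [5.1,-21,0],"rot": [0,0,-12.5],"hand": 0},{"xyz": [5.1,-21,0],"rot": [0,0,-12.5],"hand": 0},{"xyz": [5.1,-21,3.5],"rot": [0,0,-12.5],"hand": 0},{"xyz": [5.1,-21,7],"rot": [0,0,-12.5],"hand": 0},{"xyz": [5.1,-21,7],"rot": [0,0,-12.5],"hand": 0},{"xyz": [5.1,-21,7],"rot": [0,0,-12.5],"hand": 0}])

```text
time_s: 7.15
eef_pos: [471.7, -23.1, 38.4]
ee_rot: [[-0.986, -0.166, -0.001], [-0.166, 0.986, 0.0], [0.001, 0.0, -1.0]]
wrist_force: [0.0, -0.0, 0.5]
grip_width: 0.2
```

Call:
arm_command(motion=[{"xyz": [-0.7,0,0],"rot": [0,0,0],"hand": 0},{"xyz": [-1.4,0,0],"rot": [0,0,0],"hand": 0},{"xyz": [-2.1,0,0],"rot": [0,0,0],"hand": 0},{"xyz": [-2.8,0,0],"rot": [0,0,0],"hand": 0},{"xyz": [-3.3,0,0],"rot": [0,0,0],"hand": 0},{"xyz": [-3.3,0,0],"rot": [0,0,0],"hand": 0}])

```text
time_s: 7.75
eef_pos: [504.7, -18.2, 38.3]
ee_rot: [[-0.986, -0.165, 0.001], [-0.165, 0.986, -0.0], [-0.001, -0.0, -1.0]]
wrist_force: [0.1, -0.7, 0.3]
grip_width: 0.3
```

Call:
arm_command(motion=[{"xyz": [-0.1,0,0],"rot": [0,0,0],"hand": 0},{"xyz": [-0.2,0,0],"rot": [0,0,0],"hand": 0}])

```text
time_s: 7.95
eef_pos: [505.9, -18.0, 38.2]
ee_rot: [[-0.986, -0.165, -0.0], [-0.165, 0.986, 0.0], [0.0, 0.0, -1.0]]
wrist_force: [-1.9, -0.7, 1.2]
grip_width: -0.2
```

Call:
arm_command(motion=[{"xyz": [-0.1,0,0],"rot": [0,0,0],"hand": 0},{"xyz": [-0.2,0,0],"rot": [0,0,0],"hand": 0}])

```text
time_s: 8.15
eef_pos: [507.9, -17.7, 38.2]
ee_rot: [[-0.986, -0.165, -0.0], [-0.165, 0.986, 0.0], [0.0, 0.0, -1.0]]
wrist_force: [-0.4, 0.0, -0.7]
grip_width: -0.3
```

```bash
python3 - <<'E'
from h import *
X,p=cloud("top1")
for nm,(u0,u1,v0,v1) in dict(L=(195,245,235,330),R=(285,335,230,325)).items():
  for lo,hi in ((6,80),(55,90),(27,52)):
    m=np.zeros((480,640),bool); m[v0:v1,u0:u1]=1; m&=(X[:,:,2]>lo)&(X[:,:,2]<hi)
    print(nm,lo,m.sum(),rect(X,m))
E
```

```text
L 6 1321 ((534.745361328125, 173.353759765625), (180.27340698242188, 85.27811431884766), 1.2771704196929932)
L 55 140 ((573.8467407226562, 182.45196533203125), (25.691556930541992, 23.051761627197266), 1.0205689668655396)
L 27 108 ((532.9085693359375, 174.73715209960938), (136.1580810546875, 34.325923919677734), 5.844991683959961)
R 6 1738 ((536.3417358398438, -5.097072601318359), (92.85820007324219, 184.18643188476562), 89.69100952148438)
R 55 139 ((507.2880554199219, -17.43277359008789), (26.004566192626953, 21.756580352783203), 9.294570922851562)
R 27 184 ((544.7894287109375, -11.023490905761719), (131.19711303710938, 35.97786331176758), 9.543134689331055)
```

The left lug is now at x=573.8, 41 mm past the rail's middle, so it's at the far stop. Continuing with the right one.

Call:
arm_command(motion=[{"xyz": [-0.1,0,0],"rot": [0,0,0],"hand": 0},{"xyz": [-0.2,0,0],"rot": [0,0,0],"hand": 0}])

```text
time_s: 8.35
eef_pos: [509.9, -17.3, 38.2]
ee_rot: [[-0.986, -0.165, -0.0], [-0.165, 0.986, 0.0], [0.0, 0.0, -1.0]]
wrist_force: [-2.0, -0.8, 0.5]
grip_width: -0.0
```

Call:
arm_command(motion=[{"xyz": [-0.1,0,0],"rot": [0,0,0],"hand": 0},{"xyz": [-0.2,0,0],"rot": [0,0,0],"hand": 0}])

```text
time_s: 8.55
eef_pos: [512.0, -17.0, 38.2]
ee_rot: [[-0.986, -0.165, -0.0], [-0.165, 0.986, -0.0], [0.0, -0.0, -1.0]]
wrist_force: [-1.9, 0.1, -0.2]
grip_width: -0.1
```

Call:
arm_command(motion=[{"xyz": [-0.1,0,0],"rot": [0,0,0],"hand": 0},{"xyz": [-0.2,0,0],"rot": [0,0,0],"hand": 0}])

```text
time_s: 8.75
eef_pos: [513.9, -16.7, 38.2]
ee_rot: [[-0.986, -0.165, -0.0], [-0.165, 0.986, -0.0], [0.0, 0.0, -1.0]]
wrist_force: [-3.6, -0.3, 1.0]
grip_width: 0.2
```

Call:
arm_command(motion=[{"xyz": [-0.1,0,0],"rot": [0,0,0],"hand": 0},{"xyz": [-0.1,0,0],"rot": [0,0,0],"hand": 0}])

```text
time_s: 8.95
eef_pos: [514.9, -16.5, 38.2]
ee_rot: [[-0.986, -0.165, -0.0], [-0.165, 0.986, 0.0], [0.0, 0.0, -1.0]]
wrist_force: [-2.0, -0.6, -1.0]
grip_width: 0.2
```

```bash
cat > look.py <<'E'
from cell import *
from h import *
import sys
n=sys.argv[1]; p,d=snapshot("top"); c=get_calibration("top"); np.savez(n+".npz",p=p,d=d,K=c["intrinsics"],R=c["R"],t=c["t"])
cv2.imwrite(f"pics/{n}.png",cv2.resize(p[220:350,280:470],None,fx=4,fy=4)[:,:,::-1])
X,p=cloud(n)
m=np.zeros((480,640),bool); m[230:325,285:340]=1; m&=(X[:,:,2]>61)&(X[:,:,2]<68)
s=get_state(); print(rect(X,m),s["eef_pos"],s["wrist_force"])
E
python3 look.py t4
```

```text
((0.0, 0.0), (0.0, 0.0), 0.0) [514.94861232 -16.47686831  38.22868308] [-0.79623461  0.38251586 -1.34699962]
```

View pics/t4.png

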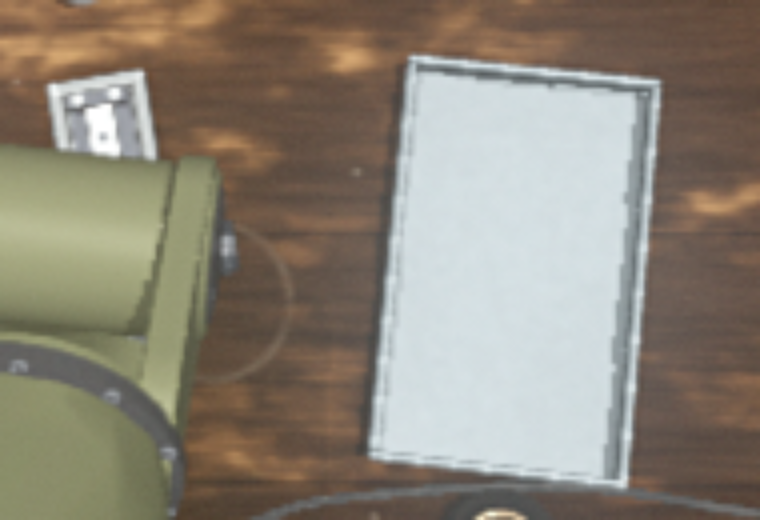

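The arm hides the right carriage, but the slide's far end hasn't moved. I'll keep going in 1 mm steps.

Call:
arm_command(motion=[{"xyz": [-0.1,0,0],"rot": [0,0,0],"hand": 0},{"xyz": [-0.1,0,0],"rot": [0,0,0],"hand": 0}])

```text
time_s: 9.2
eef_pos: [515.6, -16.4, 38.3]
ee_rot: [[-0.986, -0.165, -0.001], [-0.165, 0.986, -0.0], [0.001, 0.0, -1.0]]
wrist_force: [-5.2, 0.1, 2.4]
grip_width: -0.2
```

Call:
arm_command(motion=[{"xyz": [-0.1,0,0],"rot": [0,0,0],"hand": 0},{"xyz": [-0.1,0,0],"rot": [0,0,0],"hand": 0}])

```text
time_s: 9.4
eef_pos: [515.7, -16.3, 38.2]
ee_rot: [[-0.986, -0.165, -0.003], [-0.165, 0.986, -0.0], [0.003, 0.0, -1.0]]
wrist_force: [-12.9, -2.2, 8.1]
grip_width: 0.1
```

Call:
arm_command(motion=[{"xyz": [-0.1,0,0],"rot": [0,0,0],"hand": 0},{"xyz": [-0.1,0,0],"rot": [0,0,0],"hand": 0}])

```text
time_s: 9.6
eef_pos: [515.8, -16.3, 38.2]
ee_rot: [[-0.986, -0.165, -0.006], [-0.165, 0.986, -0.0], [0.006, 0.001, -1.0]]
wrist_force: [-23.0, -4.4, 15.8]
grip_width: -0.2
```

Call:
arm_command(motion=[{"xyz": [-0.1,0,0],"rot": [0,0,0],"hand": 0},{"xyz": [-0.1,0,0],"rot": [0,0,0],"hand": 0}])

```text
time_s: 9.8
eef_pos: [515.9, -16.3, 38.2]
ee_rot: [[-0.986, -0.165, -0.008], [-0.165, 0.986, -0.0], [0.008, 0.001, -1.0]]
wrist_force: [-31.3, -6.0, 22.3]
grip_width: -0.2
```

It has stopped dead at TCP x≈515.7. Because I batched the steps, the force rose to about 31 N before I saw it. Backing off now and checking the slide.

Call:
arm_command(motion=[{"xyz": [0.4,0,0],"rot": [0,0,0],"hand": 0},{"xyz": [1.5,0,0],"rot": [0,0,0],"hand": 0},{"xyz": [1.5,0,-5],"rot": [0,0,0],"hand": 0},{"xyz": [1.5,0,-10],"rot": [0,0,0],"hand": 3},{"xyz": [1.5,0,-12],"rot": [0,0,0],"hand": 6},{"xyz": [5,0,-12],"rot": [0,0,0],"hand": 6},{"xyz": [10,0,-12],"rot": [0,0,0],"hand": 6},{"xyz": [10,0,-12],"rot": [0,0,0],"hand": 6}])

```text
time_s: 10.6
eef_pos: [415.9, -32.4, 157.7]
ee_rot: [[-0.986, -0.164, -0.002], [-0.164, 0.986, 0.0], [0.002, 0.001, -1.0]]
wrist_force: [0.7, -0.7, -0.9]
grip_width: 59.9
```

```bash
python3 look.py t5; python3 - <<'E'
from cell import *
import cv2
p,d=snapshot("scene");cv2.imwrite("pics/s5.png",cv2.resize(p[200:370,170:420],None,fx=3,fy=3)[:,:,::-1])
p,d=snapshot("wrist");cv2.imwrite("pics/w5.png",p[:,:,::-1])
E
```

```text
((540.3558959960938, -11.900758743286133), (25.840593338012695, 21.743215560913086), 9.297003746032715) [418.87618354 -32.5111622  158.74239749] [0.75245143 0.24539608 0.55857491]
```

View pics/t5.png

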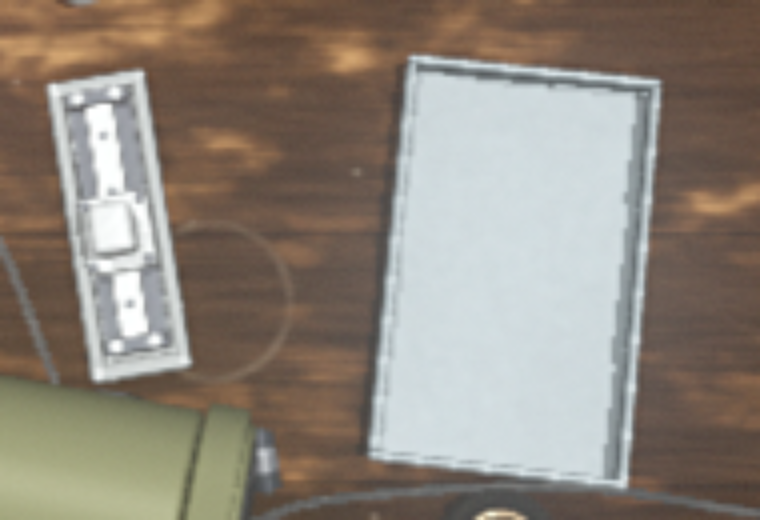

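View pics/s5.png

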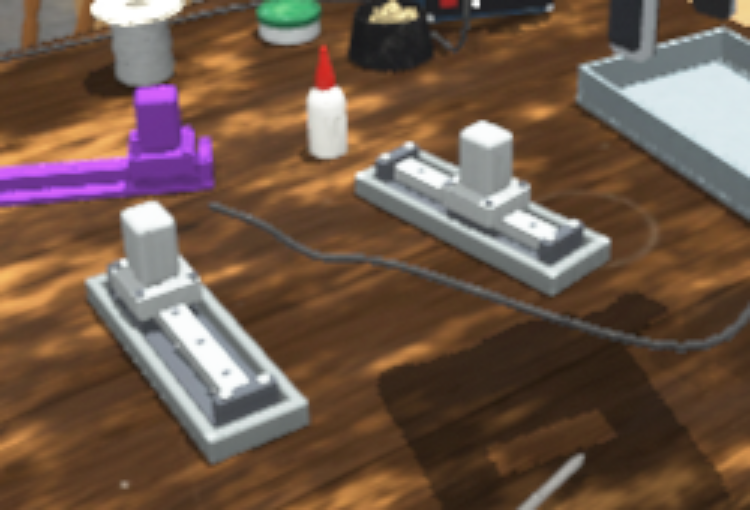

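View pics/w5.png

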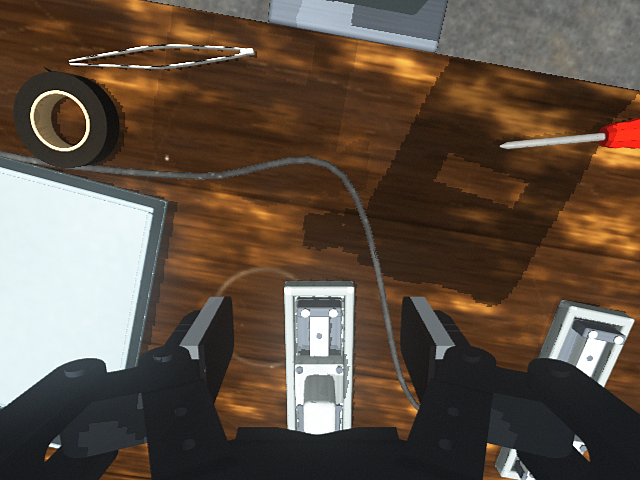

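Both slides lie flat in their nests. The right carriage stopped at about 33 mm with its lug at (540.4,−11.9), so the right slide is the binder. Next I'll grasp it across the lug.

```bash
python3 - <<'E'
from plan import *; from cell import *
s=get_state(); print(s["eef_pos"], rel(s["eef_pos"],s["ee_rot"],[540.4,-11.9,37],toolR(9.4)))
E
```

```text
[421.25519257 -32.47348038 159.08215474] (array([-12.06,   0.08,  12.24]), array([-0.04,  0.14,  0.08]))
```

Call:
arm_command(motion=[{"xyz": [-5,0,0],"rot": [0,0,0],"hand": 6},{"xyz": [-10,0,0],"rot": [0,0,0],"hand": 6},{"xyz": [-12.1,0,0],"rot": [0,0,0],"hand": 6},{"xyz": [-12.1,0,0],"rot": [0,0,0],"hand": 6},{"xyz": [-12.1,0,4],"rot": [0,0,0],"hand": 6},{"xyz": [-12.1,0,7],"rot": [0,0,0],"hand": 6},{"xyz": [-12.1,0,7],"rot": [0,0,0],"hand": 6},{"xyz": [-12.1,0,7],"rot": [0,0,0],"hand": 6}])

```text
time_s: 11.55
eef_pos: [540.0, -12.4, 89.0]
ee_rot: [[-0.986, -0.165, 0.0], [-0.165, 0.986, -0.0], [-0.0, -0.0, -1.0]]
wrist_force: [0.9, -0.2, 0.6]
grip_width: 60.0
```

Call:
arm_command(motion=[{"xyz": [0,0.05,2.5],"rot": [0,0,0],"hand": 6},{"xyz": [0,0.05,4.5],"rot": [0,0,0],"hand": 6},{"xyz": [0,0.05,5.2],"rot": [0,0,0],"hand": 6},{"xyz": [0,0.05,5.2],"rot": [0,0,0],"hand": 6},{"xyz": [0,0.05,5.2],"rot": [0,0,0],"hand": 6}])

```text
time_s: 12.05
eef_pos: [540.4, -12.0, 37.9]
ee_rot: [[-0.986, -0.165, 0.002], [-0.165, 0.986, -0.0], [-0.002, -0.001, -1.0]]
wrist_force: [-0.4, -0.5, -0.5]
grip_width: 60.4
```

Call:
arm_command(motion=[{"xyz": [0,0,0],"rot": [0,0,0],"hand": 3},{"xyz": [0,0,0],"rot": [0,0,0],"hand": 2},{"xyz": [0,0,0],"rot": [0,0,0],"hand": 1.5},{"xyz": [0,0,0],"rot": [0,0,0],"hand": 1},{"xyz": [0,0,0],"rot": [0,0,0],"hand": 0},{"xyz": [0,0,0],"rot": [0,0,0],"hand": 0},{"xyz": [0,0,0],"rot": [0,0,0],"hand": 0}], grip_force=80)

```text
time_s: 12.75
eef_pos: [539.8, -11.8, 37.1]
ee_rot: [[-0.986, -0.165, 0.001], [-0.165, 0.986, -0.0], [-0.001, -0.0, -1.0]]
wrist_force: [-2.6, 1.3, 6.5]
grip_width: 20.9
```

Call:
arm_command(motion=[{"xyz": [0,0,-0.7],"rot": [0,0,0],"hand": 0},{"xyz": [0,0,-1.5],"rot": [0,0,0],"hand": 0},{"xyz": [0,0,-3],"rot": [0,0,0],"hand": 0},{"xyz": [0,0,-5],"rot": [0,0,0],"hand": 0},{"xyz": [0,0,-6],"rot": [0,0,0],"hand": 0},{"xyz": [0,0,-6],"rot": [0,0,0],"hand": 0},{"xyz": [0,0,-6],"rot": [0,0,0],"hand": 0}])

```text
time_s: 13.45
eef_pos: [539.1, -11.9, 95.7]
ee_rot: [[-0.986, -0.165, -0.001], [-0.165, 0.986, 0.0], [0.001, 0.0, -1.0]]
wrist_force: [-1.0, -0.1, -6.9]
grip_width: 20.7
```

```bash
python3 - <<'E'
from plan import *; from cell import *
import cv2
s=get_state(); print(s["eef_pos"],s["wrist_force"],s["moment"],s["grip_width"])
# target: lug at tray centre offset -6 along rail
t=along((522.4,-217.8),-6.2,-6,0)
print(t,rel(s["eef_pos"],toolR(9.4),[t[0],t[1],97],toolR(-6.2)))
p,d=snapshot("scene");cv2.imwrite("pics/s6.png",cv2.resize(p[150:370,220:480],None,fx=3,fy=3)[:,:,::-1])
E
```

```text
[539.12408889 -11.85370841  95.73955291] [-0.98176781 -0.07883776 -6.9242178 ] [-0.01064366  0.00475011 -0.02468048] 20.650448615729747
[ 516.43509422 -217.15200387    0.        ] (array([  5.59, -19.88,  -0.13]), array([ 0. ,  0. , 15.6]))
```

View pics/s6.png

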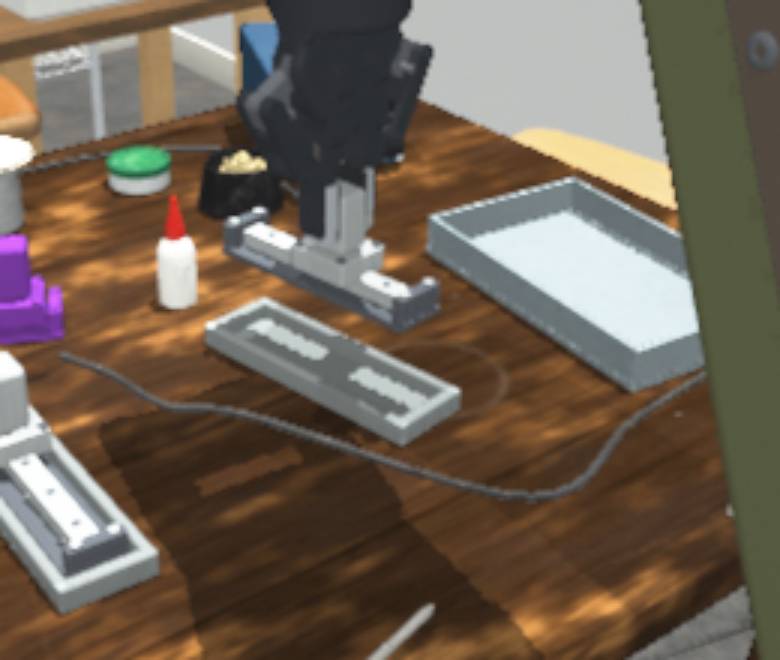

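The slide hangs level from the lug and its nest is empty. Moving it over the tray.

Call:
arm_command(motion=[{"xyz": [0.6,-2,0],"rot": [0,0,1.5],"hand": 0},{"xyz": [1.6,-5,0],"rot": [0,0,4],"hand": 0},{"xyz": [2.5,-8.5,0],"rot": [0,0,7],"hand": 0},{"xyz": [3.4,-12,0],"rot": [0,0,10],"hand": 0},{"xyz": [4.4,-15.5,0],"rot": [0,0,12.5],"hand": 0},{"xyz": [5.1,-18,0],"rot": [0,0,14.5],"hand": 0},{"xyz": [5.6,-19.9,0],"rot": [0,0,15.6],"hand": 0},{"xyz": [5.6,-19.9,0],"rot": [0,0,15.6],"hand": 0},{"xyz": [5.6,-19.9,0],"rot": [0,0,15.6],"hand": 0},{"xyz": [5.6,-19.9,0],"rot": [0,0,15.6],"hand": 0}])

```text
time_s: 14.5
eef_pos: [516.9, -216.6, 95.7]
ee_rot: [[-0.994, 0.105, -0.001], [0.105, 0.994, 0.001], [0.001, 0.001, -1.0]]
wrist_force: [-0.6, -0.5, -6.9]
grip_width: 20.6
```

```bash
python3 look.py t7; python3 - <<'E'
from cell import *
import cv2
p,d=snapshot("wrist");cv2.imwrite("pics/w7.png",p[:,:,::-1])
E
```

```text
((0.0, 0.0), (0.0, 0.0), 0.0) [ 517.08269977 -216.5418072    95.90431734] [ 0.16610564  0.02184844 -7.14856165]
```

View pics/t7.png

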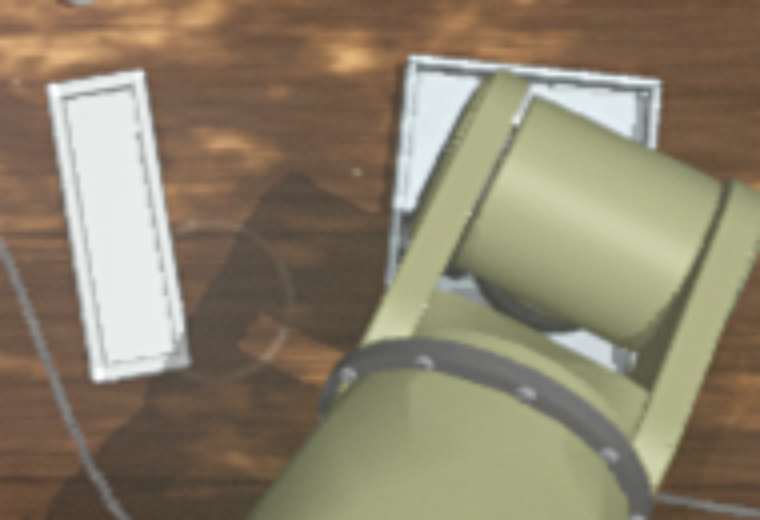

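View pics/w7.png

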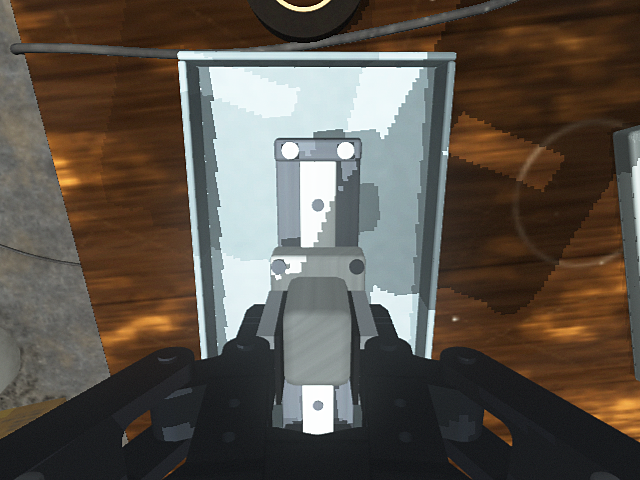

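The slide is centred over the tray and aligned with it. Lowering.

Call:
arm_command(motion=[{"xyz": [0,0,1.2],"rot": [0,0,0],"hand": 0},{"xyz": [0,0,3],"rot": [0,0,0],"hand": 0},{"xyz": [0,0,4.6],"rot": [0,0,0],"hand": 0},{"xyz": [0,0,5.3],"rot": [0,0,0],"hand": 0},{"xyz": [0,0,5.6],"rot": [0,0,0],"hand": 0},{"xyz": [0,0,5.6],"rot": [0,0,0],"hand": 0},{"xyz": [0,0,5.6],"rot": [0,0,0],"hand": 0}])

```text
time_s: 15.3
eef_pos: [517.4, -217.5, 40.9]
ee_rot: [[-0.994, 0.106, 0.001], [0.106, 0.994, -0.0], [-0.001, -0.0, -1.0]]
wrist_force: [-0.2, -0.0, -5.9]
grip_width: 21.4
```

Call:
arm_command(motion=[{"xyz": [0,0,0.15],"rot": [0,0,0],"hand": 0},{"xyz": [0,0,0.15],"rot": [0,0,0],"hand": 0}])

```text
time_s: 15.5
eef_pos: [517.2, -217.4, 39.0]
ee_rot: [[-0.994, 0.106, 0.0], [0.106, 0.994, -0.0], [-0.0, -0.0, -1.0]]
wrist_force: [-1.5, -0.7, -6.7]
grip_width: 20.5
```

Call:
arm_command(motion=[{"xyz": [0,0,0.1],"rot": [0,0,0],"hand": 0},{"xyz": [0,0,0.1],"rot": [0,0,0],"hand": 0}])

```text
time_s: 15.7
eef_pos: [517.0, -217.4, 37.8]
ee_rot: [[-0.994, 0.106, -0.0], [0.106, 0.994, -0.0], [0.0, -0.0, -1.0]]
wrist_force: [-0.6, 0.1, -6.6]
grip_width: 20.8
```

Call:
arm_command(motion=[{"xyz": [0,0,0.1],"rot": [0,0,0],"hand": 0},{"xyz": [0,0,0.1],"rot": [0,0,0],"hand": 0}])

```text
time_s: 15.9
eef_pos: [517.3, -217.4, 37.1]
ee_rot: [[-0.994, 0.106, 0.0], [0.106, 0.994, -0.0], [-0.001, -0.0, -1.0]]
wrist_force: [-1.7, 1.5, -1.5]
grip_width: 20.6
```

Touchdown: the load has dropped to 1.5 N. One more small step, then open and retreat upward.

Call:
arm_command(motion=[{"xyz": [0,0,0.04],"rot": [0,0,0],"hand": 0},{"xyz": [0,0,0.04],"rot": [0,0,0],"hand": 2.4},{"xyz": [0,0,0.04],"rot": [0,0,0],"hand": 3},{"xyz": [0,0,0.04],"rot": [0,0,0],"hand": 4.5},{"xyz": [0,0,0.04],"rot": [0,0,0],"hand": 5},{"xyz": [0,0,0.04],"rot": [0,0,0],"hand": 5}])

```text
time_s: 16.5
eef_pos: [517.1, -217.4, 36.4]
ee_rot: [[-0.994, 0.106, 0.0], [0.106, 0.994, -0.0], [-0.0, -0.0, -1.0]]
wrist_force: [-0.6, -1.5, -0.4]
grip_width: 49.9
```

Call:
arm_command(motion=[{"xyz": [0,0,-1.5],"rot": [0,0,0],"hand": 5},{"xyz": [0,0,-4],"rot": [0,0,0],"hand": 5},{"xyz": [0,0,-8],"rot": [0,0,0],"hand": 5},{"xyz": [0,0,-12],"rot": [0,0,0],"hand": 5},{"xyz": [5,0,-12],"rot": [0,0,0],"hand": 5},{"xyz": [10,0,-12],"rot": [0,0,0],"hand": 5},{"xyz": [15,0,-12],"rot": [0,0,0],"hand": 5},{"xyz": [18,0,-12],"rot": [0,0,0],"hand": 5},{"xyz": [18,0,-12],"rot": [0,0,0],"hand": 5},{"xyz": [18,0,-12],"rot": [0,0,0],"hand": 5}])

```text
time_s: 17.5
eef_pos: [338.3, -198.6, 157.6]
ee_rot: [[-0.994, 0.107, 0.002], [0.107, 0.994, -0.001], [-0.002, -0.001, -1.0]]
wrist_force: [0.4, 0.5, -0.3]
grip_width: 49.8
```

```bash
python3 - <<'E'
from cell import *
from h import *
s=get_state(); print(s["eef_pos"],s["wrist_force"],s["grip_width"])
p,d=snapshot("top"); c=get_calibration("top"); np.savez("t8.npz",p=p,d=d,K=c["intrinsics"],R=c["R"],t=c["t"])
cv2.imwrite("pics/t8.png",cv2.resize(p[220:360,190:460],None,fx=2.9,fy=2.9)[:,:,::-1])
X,p=cloud("t8")
for n,(u0,u1) in dict(L=(195,245),T=(365,455)).items():
  for lo,hi in ((55,72),(28,36)):
    m=np.zeros((480,640),bool); m[225:350,u0:u1]=1; m&=(X[:,:,2]>lo)&(X[:,:,2]<hi)
    print(n,lo,m.sum(),rect(X,m), np.median(X[m][:,2]))
p,d=snapshot("scene");cv2.imwrite("pics/s8.png",cv2.resize(p[170:370,170:500],None,fx=2.4,fy=2.4)[:,:,::-1])
E
```

```text
[ 338.34460626 -198.6160454   157.64219729] [ 0.43662613  0.51913753 -0.26630162] 49.84557033724357
L 55 141 ((573.4951782226562, 182.0162353515625), (23.64167594909668, 25.625646591186523), 88.98665618896484) 65.33266913582257
L 28 138 ((533.968505859375, 184.56759643554688), (35.839317321777344, 132.67669677734375), 85.03791046142578) 30.630409775612158
T 55 146 ((518.0322265625, -217.38816833496094), (22.012540817260742, 26.1375675201416), 83.31493377685547) 64.69200279135865
T 28 441 ((522.671142578125, -217.55455017089844), (129.62692260742188, 209.0706329345703), 83.79046630859375) 29.94427258882309
```

View pics/t8.png

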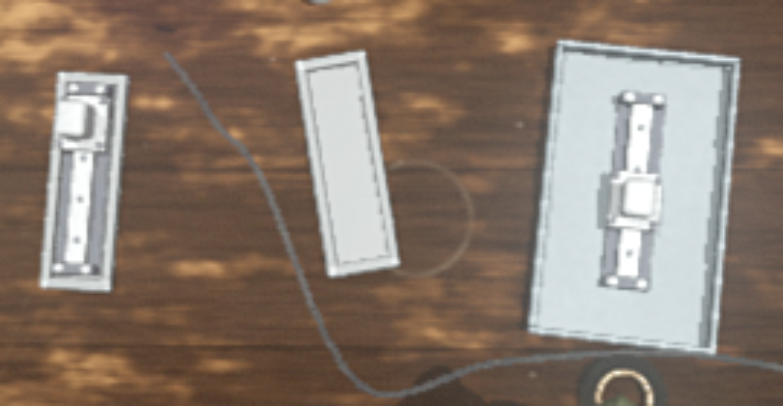

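View pics/s8.png

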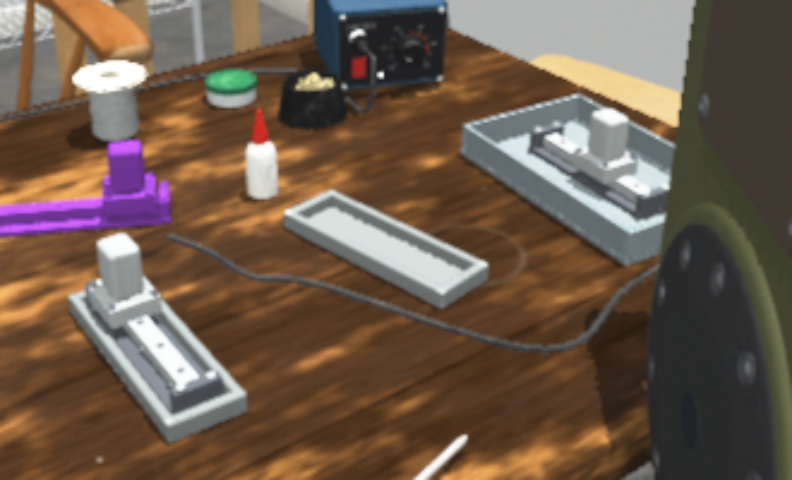

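The binding slide sits flat near the middle of the tray. The good slide is flat in its nest with its carriage at the far end, and the gripper is clear of everything. Handing in.

```bash
python3 -c "
from cell import *
print(get_state()['time_s'],finish_job())"
```

```text
the job is handed in; nothing more can be done
17.6 None
```

The job is handed in at 17.6 s; no verdict was reported. I pushed both carriages away from the robot with closed fingers. The left slide ran the whole way and the right one stopped dead at about 33 mm. I then lifted the right slide by its lug, set it down in the reject tray and backed the gripper clear.

**Last checks:**
- **Good slide:** it lies in its own holder with its lug about 41 mm past the rail's middle, so its carriage is at the far stop. Its lug top is at 65 mm, as expected when flat.
- **Binding slide:** its lug is within about 5 mm of the tray's centre. Its lug top is also at 65 mm, and it looks flat and upright in both camera views.
- **Robot:** the gripper is open, touches nothing, and the wrist force is near zero.

**One thing went wrong:** I sent several small push steps at once on the binding carriage. The force along the rail reached about 31 N, well over the advised 10 N, before I backed off. Pictures afterwards showed the slide still flat in its holder.

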